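Reset the tripped breaker of the bench outlet box

TASK

The bench outlet box has tripped: its round breaker button has popped out. With your fingertips, switch off the outlet that the battery charger (the wide black block with four AA cells in it) is plugged into, then press the breaker button home until it stays in, and then switch the charger's outlet on again. Press lightly, leave the other switches, the plugged-in things and the tools round the box alone, and withdraw at the end.

Things in the scene. Friction and masses are not known exactly. Their poses are not given: they have to be found in the camera images.
- outlet_box: grey sheet-metal outlet box screwed to the bench, 130 (x) x 376 (y) x 44 mm high, 430 mm in y with its mounting ears. Origin: centre of its underside, on the bench; x points across it away from the robot, y along it to the robot's left, turned with it. On top five white plates stand in a row, every 72 mm from y = -144 to +144 mm: the breaker plate at y = -144, then four outlets in any order.
- outlet_charger: the white outlet plate that the battery charger is plugged into, 122 (x) x 70 (y) x 5 mm, axes as the outlet_box; origin: centre of its underside, 44 mm above the bench. Its socket is centred at x = +26 mm, its black rocker switch at x = -40 mm (near side). The other three outlets are alike, each with its own switch.
- battery_charger: plug-in battery charger, black block 58 (x) x 62 (y) mm holding four grey AA cells; its top is 81 mm above the bench. Firmly plugged in. Origin: centre of its underside, 50 mm above the bench; its outlet's switch lies 66 mm from there along -x of the box. The charger's near face is 25 mm beyond the rocker's far edge. Do not push it.
- usb_adapter: small white plug-in adapter, 32 x 30 x 36 mm high, in another outlet's socket; origin: centre of its underside, 50 mm above the bench. Leave alone.
- breaker_module: white plate with the round breaker button, 122 x 70 x 5 mm, the right-hand end (y = -144 mm) of the box's row, axes as the outlet_box; origin: centre of its underside, 44 mm above the bench. The button is centred at x = -40 mm in a steel collar 28 mm across, whose top is 54 mm above the bench.
- switch_charger (a point): centre of the charger outlet's rocker switch: on the rocker's middle crease, 54 mm above the bench; fixed to the outlet, axes as the outlet_box. The rocker is black, 34 mm long (y) x 24 mm wide (x): two flat halves that meet at the shallow crease, with a pivot along x 6 mm below it. Fingertips reaching over 5 mm past the crease meet the other half as it rises.
- rocker_charger (a joint): 0 = off: right half (box -y, ring mark) level, left half (+y, bar mark) sloping up to its outer end 6.6 mm higher. 0.40 rad = on: left half level, right half raised. Starts on. Press the raised half 10 to 17 mm from the crease until level: it takes about 3 to 5 N, snaps over past mid swing and stays.
- reset_top (a point): centre of the flat top of the round black breaker button (18 mm in diameter), the point to press; moves with the button. 64.5 mm above the bench when popped out, 57.5 mm when home.
- reset_button (a joint): travel of the breaker button, straight down: 0 = popped out (start), 0.007 m = home (then 3.5 mm proud of its collar). It takes about 4 N, snaps over at mid travel and stays home.
- switch_adapter (a point): centre of the rocker switch of the outlet with the small white adapter, on the rocker's crease, 54 mm above the bench; axes as the outlet_box. Leave alone.
- rocker_adapter (a joint): rocker of the outlet with the small white adapter: make and values as rocker_charger. Starts off (0), must stay off.
- switch_covered (a point): centre of the rocker switch of the outlet with a round grey dust cap in its socket, on the rocker's crease, 54 mm above the bench; axes as the outlet_box. The cap is 43 mm across, 10 mm high. Leave alone.
- rocker_covered (a joint): rocker of the outlet with a round grey dust cap in its socket: make and values as rocker_charger. Starts off (0), must stay off.
- switch_empty (a point): centre of the rocker switch of the outlet with nothing in its socket, on the rocker's crease, 54 mm above the bench; axes as the outlet_box. Leave alone.
- rocker_empty (a joint): rocker of the outlet with nothing in its socket: make and values as rocker_charger. Starts off (0), must stay off.
- pliers: loose combination pliers with red grips, 180 x 60 x 18 mm, lying in front of the box; origin: centre of its underside. Leave alone.
- wrench: loose steel combination wrench, 199 x 35 x 6 mm, lying in front of the box; origin: centre of its underside. Leave alone.
- offcut: loose flat offcut of softwood, 90 x 60 x 18 mm, lying behind the box; origin: centre of its underside. Leave alone.
- screw_jar: loose glass jar of screws with a screw lid, 64 mm across, 86 mm high, behind the box; origin: centre of its underside. Leave alone.

How it is judged:
By the outcome, as a careful person would: the job done as asked, in the order asked, and still so for the second after the job is handed in, with the robot touching nothing.
It also fails if it takes over 45 s, if anything falls off the work surface, if the arm or the gripper's body presses on something with over 40 N, if the wrist force passes 120 N, or if a joint passes its speed limit or range.

ROBOT

A 6-joint arm with a two-finger parallel gripper is mounted at the origin on a cart in front of the work surface, level with it; the furniture and walls round the work are solid. World frame = base frame: x ahead of the robot, y to its left, z up, the work surface at z = 0. Lengths are in m, angles in rad, forces in N, time in s.
With the tool pointing down it reaches from about 0.35 to 0.775 m from the base axis. Payload 5.5 kg.
Tool frame: the origin (TCP) lies between the finger pads; the fingertips stand 19 mm ahead of it and the grasp point (between the pads) is the TCP; z points along the fingers, y is the direction in which the jaws open and shut (so a half turn about z gives the same grasp; the last joint's range is limited). The gripper opens to 85 mm and grips with 20 to 120 N. Pads are 22 mm wide; open, the fingers measure 114 mm over their backs; the gripper's body (76 mm by 85 mm) begins 54 mm behind the grasp point. The pads swing forward as they close: fully open they stand 13 mm farther back than shut.
Start: joints at [1.01, 0.313, 0.046, 1.304, 0, 1.431], TCP at [0.235, 0.525, 0.25] pointing down, gripper open.
Joint ranges: [-2.76, 2.76], [-0.86, 1.69], [-1.03, 1.26], [-2.2, 2.34], [-1.47, 1.5], [-3.14, 3.14]. Speed limits (rad/s): [2.57, 2.57, 3.14, 3.14, 3.14, 3.14].

INTERFACE

Orientations are given as a unit quaternion [w, x, y, z].
In Python, from workcell import get_state, cams, workorder gives the robot as it stands.
- The arm moves only by the tool play_rows, never from a script. Its argument "series" is text: rows parted by semicolons, each of 7 numbers parted by spaces: the opening in per cent of the stroke, from 0 (shut) to 100 (fully open), then the shift along the tool's x, y, z in cm, then the turn, a rotation vector about the tool's x, y, z in degrees. A call has 1 to 12 rows; each row shifts and turns the commanded pose from where the row before left it, along the tool's axes as they then stand; what a row does not reach is not made up. A row lasts 1/8 s, in which the tool goes at most 62.5 mm and 10.7 degrees, less where a joint would pass 70% of its speed; a pose out of reach is approached as far as the arm can. A call with a gripper value outside its range is refused whole. The fingers move at their own pace and stop on an object; "newtons" is the grip in N (left out, the last holds). Time passes only in rows, so rows that do not move let the fingers close. It gives the time, the measured TCP pose, the force and the opening at its end, in the units of the state.
- get_state(): the state, without advancing time (a new reading comes with each control period).
- cams.read_camera(name): name is "scene" or "top" or "wrist"; returns the picture (384x512x3 uint8, red, green, blue); there is no depth.
- cams.get_calibration(name): a dict with "fx", "fy", "cx", "cy" (pixels), "distortion" ([k1, k2, p1, p2, k3] as OpenCV has them; the pictures are not rectified), "rvec" (rotation vector, rad) and "tvec" (3), from world to camera coordinates, as OpenCV has them. Camera axes: x right, y down, z forward; pixel columns grow to the right and rows downward; lengths in m; the calibration is good to about 2 mm. A picture is of the moment at which its call begins: read the wrist's pose just before it. get_calibration takes no time and is no camera call; for the wrist camera it gives the pose at the moment of the call.
- workorder.hand_in(): hands the job in, once; it reports no verdict.
The state is a dict: "clock": time; "joint_pos": joint angles; "qvel": joint speeds; "tau": joint torques, N m; "tcp_pos": TCP position; "orientation": TCP orientation; "wrist_force": force on the tool from outside, world axes, zero at the start; "ft_torque": the same for the moment, N m; "finger_gap": finger opening in m.
Only numpy, scipy, OpenCV 4.12 (cv2) and the standard library are available. Lean on these libraries where they do the work, as an engineer would, in place of code of your own. Each camera call takes 0.05 s, during which the arm holds its last target.

## Working session

There is one attempt and no reset: what is moved stays moved. The work goes in short steps, Python scripts to look and compute and a tool call to move; the robot and the scene stay as the last step left them, time stands still between calls to the robot, and variables do not carry over. Pictures are saved under pics/ and viewed, and the job is handed in when it is done.

Besides the shell and the picture viewer there is one more tool, called after "Emit:" as name(argument=value, ...), one argument or row to a line, values as JSON. play_rows: Moves the arm, as the interface text tells. Its arguments: {"type":"object","properties":{"series":{"type":"string"},"newtons":{"type":"number"}},"required":["series"]}

```bash
ls; mkdir -p pics
python3 - <<'E'
from workcell import get_state, cams
import cv2
print(get_state())
for n in ["scene","top","wrist"]:
    c=cams.get_calibration(n);print(n,c)
    im=cams.read_camera(n)
    cv2.imwrite(f"pics/{n}0.png",im[:,:,::-1])
E
```

```text
pics
{'clock': 0.0, 'joint_pos': array([ 1.01038090e+00,  3.14021956e-01,  4.49742191e-02,  1.30355840e+00,
       -4.59915648e-07,  1.43115266e+00]), 'qvel': array([ 0.00135307,  0.00081944,  0.00046456,  0.00236968, -0.00083642,
        0.00111474]), 'tau': array([ 3.62112432e-04, -4.80629218e+01,  2.98530954e+01,  1.94987759e-02,
       -2.41244379e-04, -6.27611083e-07]), 'tcp_pos': array([0.23465164, 0.52443627, 0.2493946 ]), 'orientation': array([-3.10099015e-04,  2.08837203e-01,  9.77950001e-01, -8.50112684e-04]), 'wrist_force': array([0.05794135, 0.11342339, 1.19975279]), 'ft_torque': array([ 0.00876456, -0.01462585,  0.0761376 ]), 'finger_gap': 0.08535684271889696}
scene {'fx': 470.3689305860183, 'fy': 470.3689305860183, 'cx': 249.90816090850336, 'cy': 188.8662919986447, 'distortion': array([0.00679326, 0.        , 0.        , 0.        , 0.        ]), 'rvec': array([ 2.03679102, -0.75110508,  0.41925027]), 'tvec': array([-0.4190215 ,  0.28038688,  0.66590307])}
top {'fx': 453.31863336504824, 'fy': 453.31863336504824, 'cx': 255.2065780776768, 'cy': 188.17563304547153, 'distortion': array([-0.13680784,  0.        ,  0.        ,  0.        ,  0.        ]), 'rvec': array([ 2.25839244, -1.89270332,  0.22922874]), 'tvec': array([-0.06218344,  0.56400888,  1.06927431])}
wrist {'fx': 273.50549010137314, 'fy': 273.50549010137314, 'cx': 255.28303820931157, 'cy': 192.33767859159374, 'distortion': array([-0.00708382,  0.        ,  0.        ,  0.        ,  0.        ]), 'rvec': array([-2.40593603, -1.55907082, -0.24702681]), 'tvec': array([-0.5745066 , -0.04026706,  0.37906909])}
```

View pics/scene0.png

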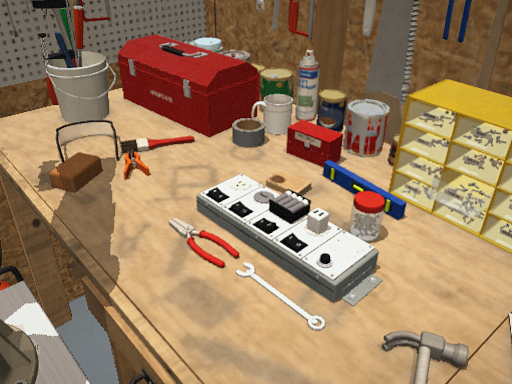

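View pics/top0.png

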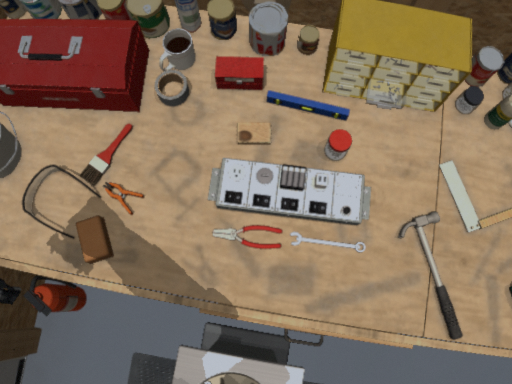

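View pics/wrist0.png

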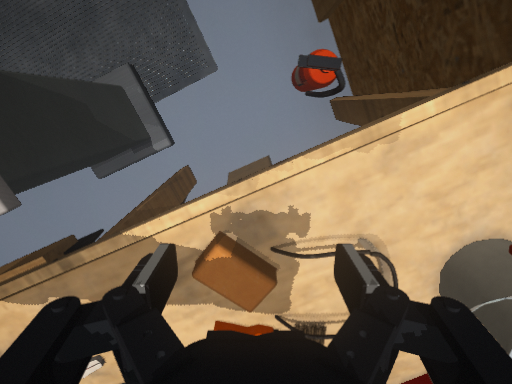

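The top and scene views agree. From the left the row is empty, covered, charger, adapter, breaker, with the charger rocker at about (289,204) and the button at about (347,210) in the top view. Next I'll triangulate them.

```bash
cat > h.py <<'E'
import cv2, numpy as np
def ray(c,uv):
    K=np.array([[c['fx'],0,c['cx']],[0,c['fy'],c['cy']],[0,0,1]])
    p=cv2.undistortPoints(np.array([[uv]],float),K,np.array(c['distortion']))[0,0]
    R=cv2.Rodrigues(np.array(c['rvec']))[0]
    o=-R.T@np.array(c['tvec']); d=R.T@np.array([p[0],p[1],1]); return o,d/np.linalg.norm(d)
def plane(c,uv,z):
    o,d=ray(c,uv); return o+d*(z-o[2])/d[2]
def tri(rays):
    A=np.zeros((3,3));b=np.zeros(3)
    for o,d in rays:
        P=np.eye(3)-np.outer(d,d);A+=P;b+=P@o
    x=np.linalg.solve(A,b)
    return x,[np.linalg.norm((np.eye(3)-np.outer(d,d))@(x-o)) for o,d in rays]
def proj(c,X):
    K=np.array([[c['fx'],0,c['cx']],[0,c['fy'],c['cy']],[0,0,1]])
    return cv2.projectPoints(np.array([X],float),np.array(c['rvec']),np.array(c['tvec']),K,np.array(c['distortion']))[0][0,0]
E
python3 - <<'E'
from workcell import cams
from h import *
boxes={'top':(210,150,375,225),'scene':(190,165,385,300)}
B={}
for n,(x0,y0,x1,y1) in boxes.items():
    im=cv2.imread(f'pics/{n}0.png'); cr=im[y0:y1,x0:x1]
    m=(cr.max(2)<50).astype('uint8')
    k,l,s,ce=cv2.connectedComponentsWithStats(m)
    B[n]=[]
    for i in range(1,k):
        if s[i,4]>25: print(n,ce[i]+[x0,y0],s[i])
    cv2.imwrite(f'pics/{n}_crop.png',cv2.resize(cr,None,fx=4,fy=4,interpolation=cv2.INTER_CUBIC))
E
```

```text
top [291.0877193  187.26315789] [70 35 23  5 57]
top [232.6870229  197.03053435] [ 15  42  16  11 131]
top [260.6744186  200.41085271] [ 44  45  16  12 129]
top [289.25      204.0530303] [ 72  49  16  11 132]
top [316.82677165 207.32283465] [100  52  16  12 127]
scene [356.47826087 186.47826087] [161  16  15  11  46]
scene [216.57042254 195.1971831 ] [ 17  23  22  15 142]
scene [287.63349515 211.86165049] [ 79  35  41  23 412]
scene [239.68711656 209.51533742] [ 39  37  24  15 163]
scene [265.87845304 226.06629834] [ 63  54  25  15 181]
scene [293.04245283 242.99056604] [ 91  69  27  18 212]
scene [324.94805195 258.33766234] [131  89   9  10  77]
```

View pics/top_crop.png

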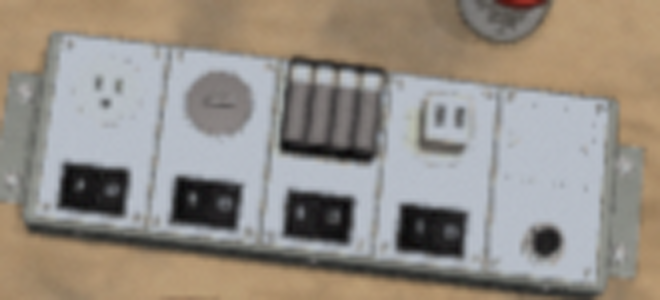

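View pics/scene_crop.png

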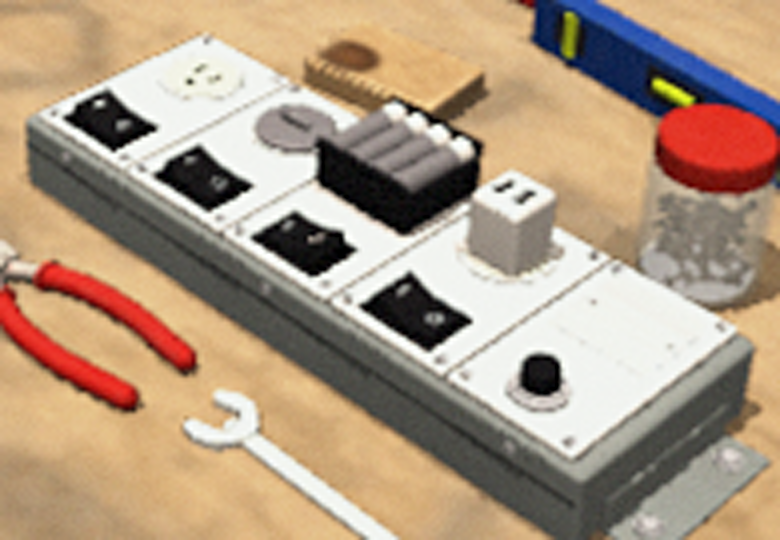

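Both crops show the order clearly. The charger rocker has its right half raised (on), the others have their left half raised, and the button is popped out. I'll triangulate the blob centres.

Run:
```python
from workcell import cams,get_state
from h import *
T=cams.get_calibration('top');S=cams.get_calibration('scene')
ta=[(232.69,197.03),(260.67,200.41),(289.25,204.05),(316.83,207.32)]
sa=[(216.57,195.2),(239.69,209.5),(265.9,226.07),(293.04,243.0)]
P=[]
for t,s in zip(ta,sa):
    x,e=tri([ray(T,t),ray(S,s)]);q=plane(T,t,.0555);P.append(q);print(x.round(4),np.round(e,4),q.round(4),plane(S,s,.0555).round(4))
x,e=tri([ray(T,(346.5,210.3)),ray(S,(324.9,257.5))]);print('btn',x,e,plane(T,(346.5,210.3),.063),plane(S,(324.9,257.5),.06))
P=np.array(P);d=(P[0]-P[3])[:2];print(np.linalg.norm(d)/3,np.degrees(np.arctan2(d[1],d[0]))-90)
```

```text
[0.5375 0.0905 0.0507] [0.0002 0.0002] [0.5367 0.09   0.0555] [0.5331 0.0848 0.0555]
[0.5415 0.019  0.0506] [0.0001 0.0001] [0.5405 0.0188 0.0555] [0.537  0.0137 0.0555]
[ 0.5456 -0.0542  0.049 ] [0.0005 0.0005] [ 0.5438 -0.0537  0.0555] [ 0.5402 -0.0606  0.0555]
[ 0.5492 -0.1245  0.0492] [0.0003 0.0003] [ 0.5476 -0.1237  0.0555] [ 0.5437 -0.1298  0.0555]
btn [ 0.55182377 -0.19812809  0.06169473] [np.float64(0.00028921730764523164), np.float64(0.00028921730764517434)] [ 0.55129111 -0.19772103  0.063     ] [ 0.55370646 -0.19703836  0.06      ]
0.07130633535478417 2.909427253753236
```

```bash
cat >> h.py <<'E'
from scipy.spatial.transform import Rotation as Ro
def pose(st):
    q=st['orientation']; return Ro.from_quat([q[1],q[2],q[3],q[0]]).as_matrix(), st['tcp_pos']
def goalR(yaw): # tool y along box y, z down
    c,s=np.cos(yaw),np.sin(yaw); y=np.array([-s,c,0]);z=np.array([0,0,-1.]);return np.stack([np.cross(y,z),y,z],1)
def delta(st,target,yaw):
    R,p=pose(st);G=goalR(yaw)
    print('turn(deg, tool)',np.degrees(Ro.from_matrix(R.T@G).as_rotvec()).round(2),'shift cm after turn',(G.T@(np.array(target)-p)*100).round(2),'before turn',(R.T@(np.array(target)-p)*100).round(2))
E
python3 - <<'E'
from workcell import cams,get_state
from h import *
s=get_state();delta(s,[.50,-.08,.25],np.radians(2.9))
c=cams.get_calibration('wrist');R,p=pose(s);Rc=cv2.Rodrigues(c['rvec'])[0];o=-Rc.T@c['tvec']
print('cam in tool',R.T@(o-p),'fwd',R.T@Rc[2])
E
```

```text
turn(deg, tool) [ -0.07  -0.03 -27.01] shift cm after turn [-2.344e+01 -6.172e+01 -4.000e-02] before turn [-4.891e+01 -4.434e+01  1.000e-02]
cam in tool [ 0.07900065 -0.00013489 -0.12318035] fwd [-0.30981127  0.00113314  0.9507974 ]
```

Emit:
play_rows(
  series="0 0 0 0 0 0 -9; 0 0 0 0 0 0 -9; 0 0 0 0 0 0 -9; 0 -1.8 -4.8 0 0 0 0; 0 -1.8 -4.8 0 0 0 0; 0 -1.8 -4.8 0 0 0 0; 0 -1.8 -4.8 0 0 0 0; 0 -1.8 -4.8 0 0 0 0; 0 -1.8 -4.8 0 0 0 0; 0 -1.8 -4.8 0 0 0 0; 0 -1.8 -4.8 0 0 0 0; 0 -1.8 -4.8 0 0 0 0",
  newtons=20,
)

```text
clock: 1.65
tcp_pos: [0.4188, 0.1, 0.2503]
orientation: [0.0, -0.025, 1.0, 0.0]
wrist_force: [0.5, 0.5, -0.2]
finger_gap: 0.0
```

Emit:
play_rows(
  series="0 -1.8 -4.6 0 0 0 0; 0 -1.8 -4.6 0 0 0 0; 0 -1.8 -4.6 0 0 0 0; 0 -1.8 -4.6 0 0 0 0; 0 0 0 0 0 0 0; 0 0 0 0 0 0 0",
)

```text
clock: 2.4
tcp_pos: [0.4991, -0.0784, 0.2498]
orientation: [-0.001, -0.025, 1.0, 0.0]
wrist_force: [-1.0, 0.7, -0.0]
finger_gap: 0.0001
```

Run:
```python
from workcell import cams,get_state
from h import *
import json
s=get_state();print(s['tcp_pos'],s['wrist_force'],s['finger_gap'],s['qvel'].round(3),s['joint_pos']);R,p=pose(s);print(R.round(4))
c=cams.get_calibration('wrist');im=cams.read_camera('wrist')
json.dump({k:(v.tolist() if hasattr(v,'tolist') else v) for k,v in c.items()},open('w1.json','w'))
cv2.imwrite('pics/w1.png',im[:,:,::-1])
```

```text
[ 0.49908173 -0.07836284  0.24980881] [-0.980382    0.65694988 -0.02920712] 0.00013175983713862614 [ 0.026 -0.016 -0.01   0.    -0.002 -0.001] [-3.14973522e-01  1.79414035e-01 -1.30333487e-01  1.26266787e+00
  3.67812967e-04 -3.64788450e-01]
[[-9.988e-01 -4.980e-02 -1.400e-03]
 [-4.980e-02  9.988e-01  9.000e-04]
 [ 1.400e-03  9.000e-04 -1.000e+00]]
```

View pics/w1.png

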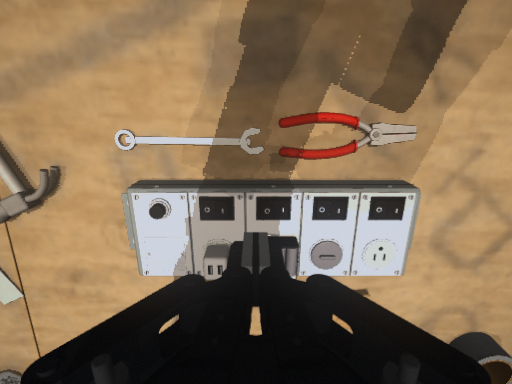

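The wrist view shows the four rockers at row 208 (columns about 217, 273, 330, 387) and the button at (158,208). The charger is behind the fingers.

Run:
```python
from workcell import cams
from h import *
import json
c=json.load(open('w1.json'))
im=cv2.imread('pics/w1.png');x0,y0,x1,y1=120,175,425,240
cr=im[y0:y1,x0:x1]
m=(cr.max(2)<55).astype('uint8');k,l,s,ce=cv2.connectedComponentsWithStats(m)
for i in range(1,k):
    if s[i,4]>60:
        r=cv2.minAreaRect(np.argwhere(l==i)[:,::-1].astype(np.float32)); print(ce[i]+[x0,y0],s[i],plane(c,ce[i]+[x0,y0],.055).round(4))
cv2.imwrite('pics/w1c.png',cv2.resize(im[180:240,120:310],None,fx=4,fy=4,interpolation=cv2.INTER_CUBIC))
```

```text
[251.69649123 183.75614035] [ 77   5 128   8 570] [ 0.5128 -0.0818  0.055 ]
[216.70792768 207.72739917] [ 79  22  35  23 719] [ 0.546  -0.1239  0.055 ]
[273.14057971 207.33623188] [137  22  34  23 690] [ 0.542  -0.0538  0.055 ]
[329.92101341 207.24441133] [193  22  35  22 671] [0.5385 0.017  0.055 ]
[386.59084195 207.2732644 ] [249  22  36  22 677] [0.5351 0.0878 0.055 ]
[281.17857143 237.98809524] [148  61  28   4  84] [ 0.5839 -0.0404  0.055 ]
```

View pics/w1c.png

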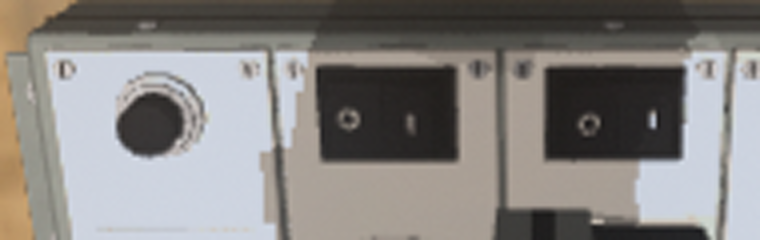

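Run:
```python
from workcell import get_state
from h import *
import json
c=json.load(open('w1.json'))
print(plane(c,(157.7,211),.0645),plane(c,(160.5,208),.054), plane(c,(274.3,208),.049))
delta(get_state(),[.542,-.0675,.110],np.radians(2.93))
```

```text
[ 0.55001977 -0.19421719  0.0645    ] [ 0.55021112 -0.19426423  0.054     ] [ 0.54516624 -0.05166893  0.049     ]
turn(deg, tool) [ 0.04 -0.06 -0.01] shift cm after turn [-4.34  0.81 14.  ] before turn [-4.36  0.8  14.  ]
```

Emit:
play_rows(
  series="0 -1.1 0.2 3.5 0 0 0; 0 -1.1 0.2 3.5 0 0 0; 0 -1.1 0.2 3.5 0 0 0; 0 -1.05 0.2 3.5 0 0 0; 0 0 0 0 0 0 0; 0 0 0 0 0 0 0",
)

```text
clock: 3.2
tcp_pos: [0.5427, -0.0677, 0.1115]
orientation: [0.0, -0.026, 1.0, -0.0]
wrist_force: [0.2, 0.3, 0.8]
finger_gap: -0.0002
```

Run:
```python
from workcell import cams,get_state
from h import *
s=get_state();R,p=pose(s);print(p,s['wrist_force'],R.round(4)[:,1])
delta(s,[.542,-.0675,.110],np.radians(2.93))
out=[]
for n,b in {'top':(210,150,375,225),'scene':(190,165,385,300)}.items():
    im=cams.read_camera(n)[:,:,::-1];x0,y0,x1,y1=b
    f=cv2.resize(im[y0:y1,x0:x1],None,fx=4,fy=4,interpolation=cv2.INTER_CUBIC)
    c=cams.get_calibration(n)
    for X in (p+R@[0,0,.019],np.array([.542,-.0533,.054])):
        q=(proj(c,X)-[x0,y0])*4;cv2.circle(f,tuple(int(v) for v in q),4,(0,0,255),1)
    cv2.imwrite(f'pics/{n}2.png',f)
cv2.imwrite('pics/w2.png',cams.read_camera('wrist')[:,:,::-1])
```

```text
[ 0.54267601 -0.0676586   0.11152977] [0.21597767 0.29643043 0.78261457] [-5.170e-02  9.987e-01 -2.000e-04]
turn(deg, tool) [-0.01  0.04  0.03] shift cm after turn [0.07 0.02 0.15] before turn [0.07 0.02 0.15]
```

View pics/scene2.png

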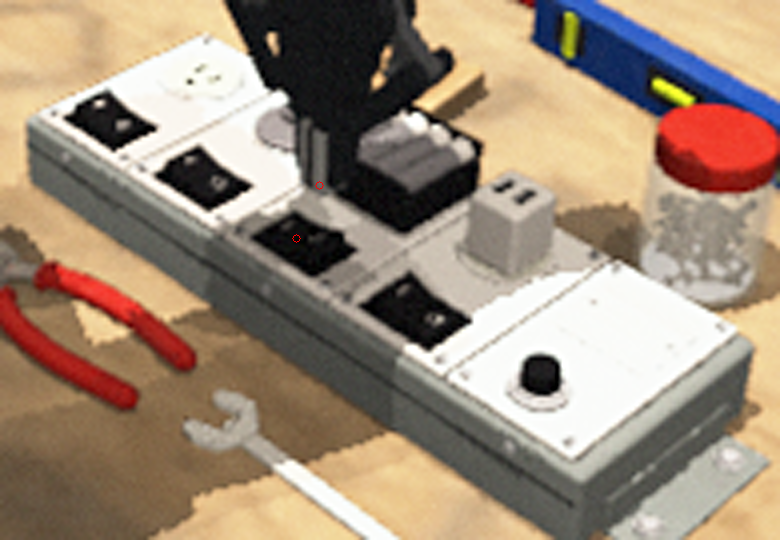

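View pics/top2.png

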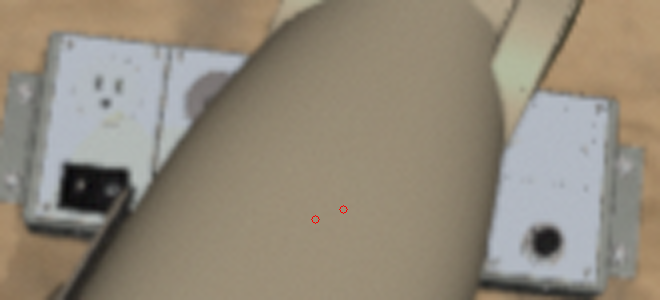

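View pics/w2.png

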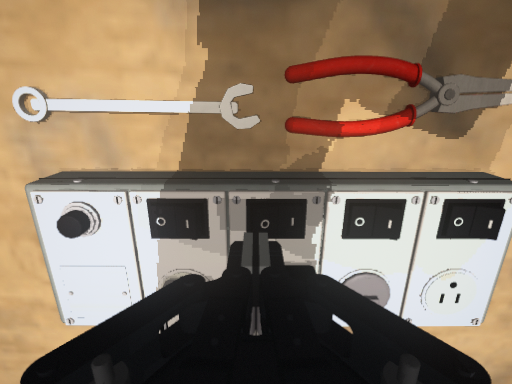

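The wrist view shows the finger centre at about column 257 and the charger rocker at about 247–304. I'll measure the offset directly against the fingers.

Run:
```python
from workcell import cams,get_state
from h import *
im=cv2.imread('pics/w2.png')
cr=im[195:236];m=(cr.max(2)<48).astype('uint8')
row=m[5:30].mean(0)>.6
e=np.flatnonzero(np.diff(row.astype(int)));print(e)
c=cams.get_calibration('wrist')
cv2.imwrite('pics/w2c.png',cv2.resize(im[185:285,130:400],None,fx=2.9,fy=2.9,interpolation=cv2.INTER_CUBIC))
s=get_state();R,p=pose(s);print(proj(c,p+R@[0,0,.019]),proj(c,p), p)
for u in (275,276): print(plane(c,(u,218),.054))
```

```text
[170 206 246 304 348 350 373 376 380 381 384 389 390 392 393 401 443 502]
[255.58685803 245.54955725] [255.66957102 263.70095713] [ 0.54348759 -0.06845309  0.11220249]
[ 0.5424793  -0.05447698  0.054     ]
[ 0.54244306 -0.05375801  0.054     ]
```

View pics/w2c.png

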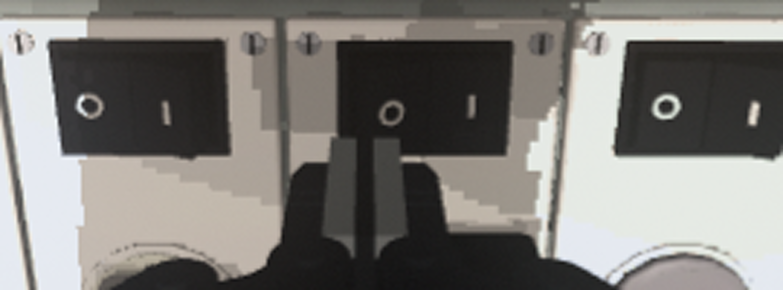

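The crease is at about column 276.5, so y ≈ -0.0535, and the finger centre is 14 mm to its right as planned. Now I'll descend.

Emit:
play_rows(
  series="0 0.05 0 1.0 0 0 0; 0 0 0 1.0 0 0 0; 0 0 0 0.6 0 0 0; 0 0 0 0.3 0 0 0; 0 0 0 0 0 0 0",
)

```text
clock: 3.98
tcp_pos: [0.542, -0.0684, 0.0809]
orientation: [-0.0, -0.025, 1.0, 0.0]
wrist_force: [0.7, 0.0, 1.1]
finger_gap: 0.0001
```

Emit:
play_rows(
  series="0 0 0 0.2 0 0 0; 0 0 0 0.1 0 0 0; 0 0 0 0 0 0 0",
)

```text
clock: 4.35
tcp_pos: [0.5426, -0.0688, 0.0788]
orientation: [0.0, -0.025, 1.0, -0.0]
wrist_force: [-0.2, -1.7, 3.8]
finger_gap: 0.0
```

Emit:
play_rows(
  series="0 0 0 0.2 0 0 0; 0 0 0 0.2 0 0 0; 0 0 0 0 0 0 0",
)

```text
clock: 4.72
tcp_pos: [0.5416, -0.0679, 0.0736]
orientation: [-0.001, -0.025, 1.0, 0.001]
wrist_force: [0.1, -0.4, 0.3]
finger_gap: 0.0002
```

Emit:
play_rows(
  series="0 0 0 0.15 0 0 0; 0 0 0 0.05 0 0 0; 0 0 0 0 0 0 0",
)

```text
clock: 5.1
tcp_pos: [0.5419, -0.068, 0.0729]
orientation: [-0.0, -0.025, 1.0, 0.0]
wrist_force: [-3.2, 0.2, 7.8]
finger_gap: 0.0002
```

It has snapped over. I'll go up and look before moving on.

Emit:
play_rows(
  series="0 0 0 -1 0 0 0; 0 0 0 -1.5 0 0 0; 0 0 0 -1.5 0 0 0; 0 0 0 0 0 0 0; 0 0 0 0 0 0 0",
)

```text
clock: 5.72
tcp_pos: [0.5422, -0.0684, 0.1123]
orientation: [0.0, -0.025, 1.0, -0.0]
wrist_force: [0.0, 0.0, 0.6]
finger_gap: 0.0001
```

Run:
```python
from workcell import cams,get_state
from h import *
s=get_state();R,p=pose(s);print(p,s['wrist_force'])
delta(s,[.5502,-.197,.105],np.radians(2.93))
w=cams.read_camera('wrist')[:,:,::-1];sc=cams.read_camera('scene')[165:300,190:385,::-1]
cv2.imwrite('pics/w3.png',cv2.resize(w[180:290,10:400],None,fx=2,fy=2,interpolation=cv2.INTER_CUBIC));cv2.imwrite('pics/s3.png',cv2.resize(sc,None,fx=4,fy=4,interpolation=cv2.INTER_CUBIC))
```

```text
[ 0.54221663 -0.06839553  0.1123399 ] [0.02518813 0.03009826 0.61000665]
turn(deg, tool) [-0.    0.02 -0.04] shift cm after turn [ -0.14 -12.88   0.73] before turn [ -0.15 -12.88   0.73]
```

View pics/w3.png

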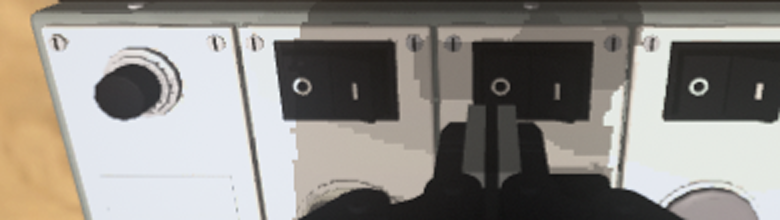

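View pics/s3.png

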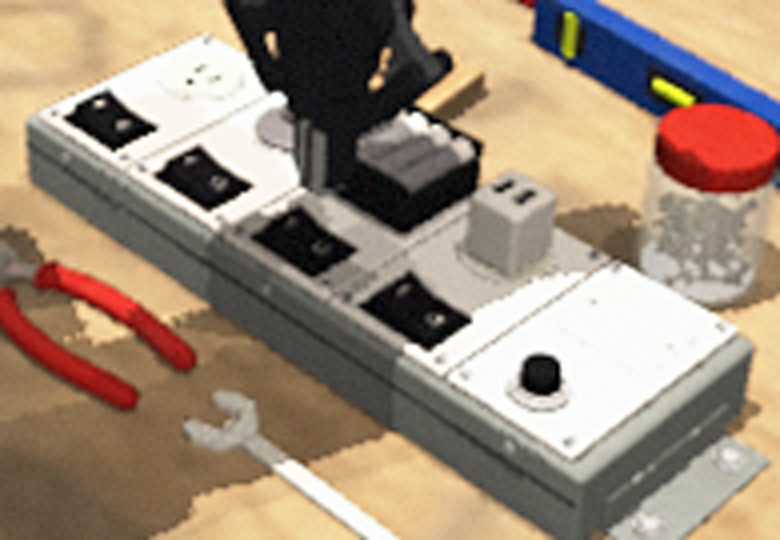

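The charger rocker (wrist crop about (530,80)) now matches its off neighbours: ring half level, bar half raised. The next move is across to the button at the same height. The tips are at 93 mm, which clears the near-side parts.

Emit:
play_rows(
  series="0 0 -4.3 0 0 0 0; 0 0 -4.3 0 0 0 0; 0 -0.1 -4.3 0 0 0 0; 0 0 0 0 0 0 0; 0 0 0 0 0 0 0",
)

```text
clock: 6.45
tcp_pos: [0.549, -0.1967, 0.1115]
orientation: [-0.001, -0.025, 1.0, 0.001]
wrist_force: [-0.7, 0.9, 0.6]
finger_gap: -0.0002
```

Run:
```python
from workcell import cams,get_state
from h import *
s=get_state();R,p=pose(s);print(p,s['wrist_force'])
c=cams.get_calibration('wrist')
w=cams.read_camera('wrist')[:,:,::-1].copy()
cv2.imwrite('pics/w4.png',cv2.resize(w[180:290,150:400],None,fx=3,fy=3,interpolation=cv2.INTER_CUBIC))
print(proj(c,p+R@[0,0,.019]),proj(c,[.5502,-.1970,.0645]),proj(c,p+R@[0,0,.019+.0285]))
```

```text
[ 0.54902525 -0.19668353  0.11152233] [-0.67301823  0.8858244   0.57174134]
[255.63208897 245.47670208] [254.89019702 226.76573962] [255.53263195 224.82839178]
```

View pics/w4.png

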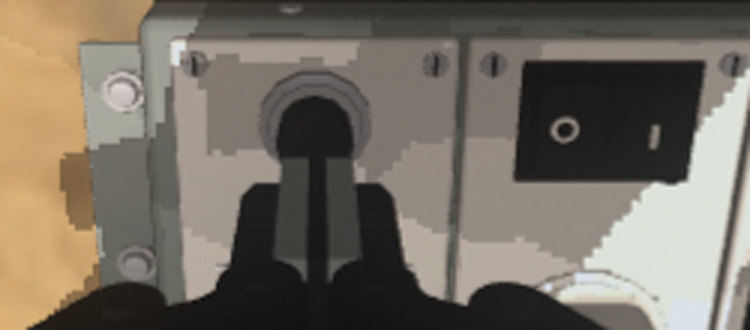

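The button centre projects at about (255,224.5), which lines up with the tips at (255.5,224.8). I'll press.

Emit:
play_rows(
  series="0 0 0 1.0 0 0 0; 0 0 0 1.0 0 0 0; 0 0 0 0.5 0 0 0; 0 0 0 0.2 0 0 0; 0 0 0 0.2 0 0 0; 0 0 0 0 0 0 0",
)

```text
clock: 7.25
tcp_pos: [0.5498, -0.1972, 0.0836]
orientation: [0.0, -0.025, 1.0, 0.0]
wrist_force: [-0.7, 0.3, -0.1]
finger_gap: -0.0002
```

Emit:
play_rows(
  series="0 0 0 0.2 0 0 0; 0 0 0 0.2 0 0 0; 0 0 0 0 0 0 0",
)

```text
clock: 7.62
tcp_pos: [0.5496, -0.1972, 0.0789]
orientation: [-0.0, -0.025, 1.0, 0.0]
wrist_force: [0.3, 0.0, -0.5]
finger_gap: -0.0001
```

Emit:
play_rows(
  series="0 0 0 0.15 0 0 0; 0 0 0 0.1 0 0 0; 0 0 0 0 0 0 0",
)

```text
clock: 8.0
tcp_pos: [0.5497, -0.1972, 0.0767]
orientation: [0.0, -0.025, 1.0, 0.0]
wrist_force: [-1.0, 0.5, 0.9]
finger_gap: 0.0003
```

Emit:
play_rows(
  series="0 0 0 0.05 0 0 0; 0 0 0 0.05 0 0 0; 0 0 0 0 0 0 0",
)

```text
clock: 8.38
tcp_pos: [0.5498, -0.1972, 0.0765]
orientation: [0.0, -0.025, 1.0, -0.0]
wrist_force: [-1.8, 1.6, 5.4]
finger_gap: 0.0003
```

Contact is at the home height, with 5 N. I'll withdraw and check.

Emit:
play_rows(
  series="0 0 0 -1 0 0 0; 0 0 0 -1.5 0 0 0; 0 0 0 -1.5 0 0 0; 0 0.1 5.2 0 0 0 0; 0 0 5.2 0 0 0 0; 0 0 5.2 0 0 0 0; 0 0 0 0 0 0 0; 0 0 0 0 0 0 0",
)

```text
clock: 9.38
tcp_pos: [0.5415, -0.0415, 0.1167]
orientation: [0.001, -0.026, 1.0, -0.0]
wrist_force: [0.4, -0.9, -0.1]
finger_gap: 0.0003
```

Run:
```python
from workcell import cams,get_state
from h import *
s=get_state();R,p=pose(s);print(p,s['wrist_force'])
y=np.radians(2.93);delta(s,np.array([.542,-.0535,.1])+14.5e-3*np.array([-np.sin(y),np.cos(y),0]),y)
w=cams.read_camera('wrist')[:,:,::-1];sc=cams.read_camera('scene')[165:300,190:385,::-1]
cv2.imwrite('pics/w5.png',cv2.resize(w[180:290,0:400],None,fx=2,fy=2,interpolation=cv2.INTER_CUBIC));cv2.imwrite('pics/s5.png',cv2.resize(sc,None,fx=4,fy=4,interpolation=cv2.INTER_CUBIC))
```

```text
[ 0.54149709 -0.04154558  0.11667175] [ 0.37824781 -0.88474575 -0.1129661 ]
turn(deg, tool) [-0.04  0.08  0.  ] shift cm after turn [0.01 0.25 1.67] before turn [0.01 0.25 1.67]
```

View pics/w5.png

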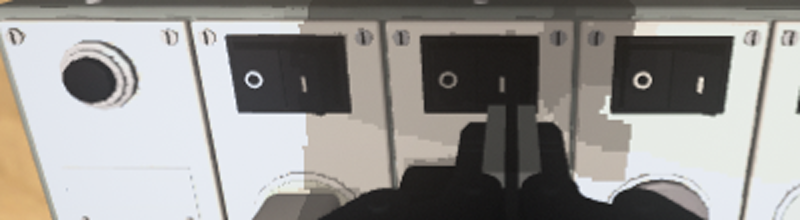

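View pics/s5.png

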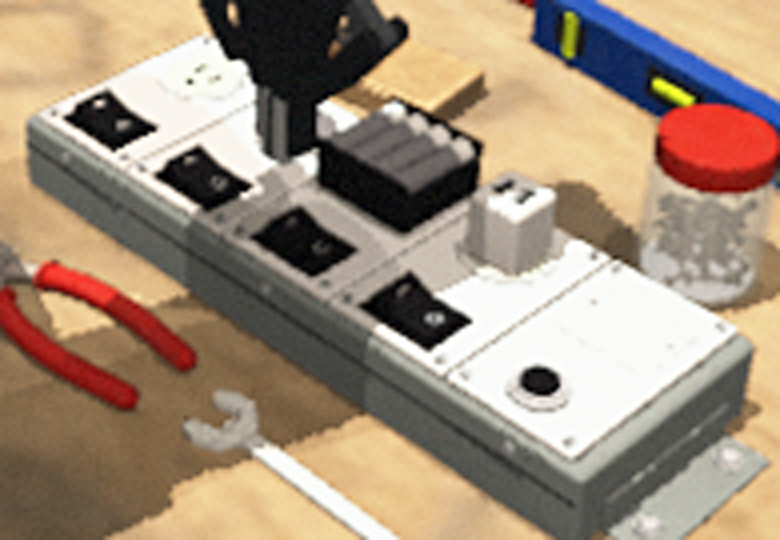

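The button is home: low in its collar at scene crop (540,380). The rocker crease is at wrist column 240, about 12 mm right of the tips, so I'll shift 2.5 mm left and press the bar half.

Emit:
play_rows(
  series="0 0 0.25 1.0 0 0 0; 0 0 0 1.2 0 0 0; 0 0 0 1.0 0 0 0; 0 0 0 0.3 0 0 0; 0 0 0 0 0 0 0",
)

```text
clock: 10.1
tcp_pos: [0.5404, -0.0389, 0.0804]
orientation: [-0.0, -0.025, 1.0, 0.0]
wrist_force: [-0.1, -0.5, -0.5]
finger_gap: -0.0001
```

Emit:
play_rows(
  series="0 0 0 0.2 0 0 0; 0 0 0 0.1 0 0 0; 0 0 0 0 0 0 0",
)

```text
clock: 10.48
tcp_pos: [0.5412, -0.0384, 0.0784]
orientation: [0.001, -0.025, 1.0, 0.0]
wrist_force: [-0.8, 2.6, 5.5]
finger_gap: 0.0001
```

Emit:
play_rows(
  series="0 0 0 0.2 0 0 0; 0 0 0 0.15 0 0 0; 0 0 0 0 0 0 0",
)

```text
clock: 10.85
tcp_pos: [0.5404, -0.0391, 0.0738]
orientation: [-0.0, -0.025, 1.0, -0.0]
wrist_force: [0.2, -0.1, 0.3]
finger_gap: -0.0001
```

Emit:
play_rows(
  series="0 0 0 0.1 0 0 0; 0 0 0 0.05 0 0 0; 0 0 0 0 0 0 0",
)

```text
clock: 11.22
tcp_pos: [0.5406, -0.0391, 0.073]
orientation: [-0.0, -0.025, 1.0, -0.0]
wrist_force: [-1.7, 0.0, 2.8]
finger_gap: -0.0004
```

Withdraw up and back toward the robot (tool +x).

Emit:
play_rows(
  series="0 0 0 -1 0 0 0; 0 0 0 -2 0 0 0; 0 0 0 -4 0 0 0; 0 0 0 -5 0 0 0; 0 2 0 -3 0 0 0; 0 4 0 -1 0 0 0; 0 3 0 0 0 0 0; 0 0 0 0 0 0 0; 0 0 0 0 0 0 0; 0 0 0 0 0 0 0",
)

```text
clock: 12.48
tcp_pos: [0.4517, -0.0435, 0.2328]
orientation: [0.0, -0.025, 1.0, 0.0]
wrist_force: [-0.5, 0.7, 0.1]
finger_gap: -0.0001
```

Run:
```python
from workcell import cams,get_state
from h import *
s=get_state();print(s['tcp_pos'],s['wrist_force'],abs(s['qvel']).max())
w=cams.read_camera('wrist')[:,:,::-1];sc=cams.read_camera('scene')[:,:,::-1]
cv2.imwrite('pics/w6.png',w);cv2.imwrite('pics/s6.png',cv2.resize(sc[165:300,190:385],None,fx=4,fy=4,interpolation=cv2.INTER_CUBIC))
```

```text
[ 0.45168345 -0.04353089  0.2327925 ] [-0.4790536   0.65192161  0.14668616] 0.0054419345103799595
```

View pics/w6.png

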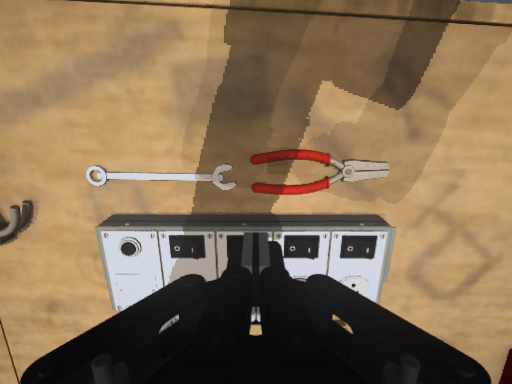

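View pics/s6.png

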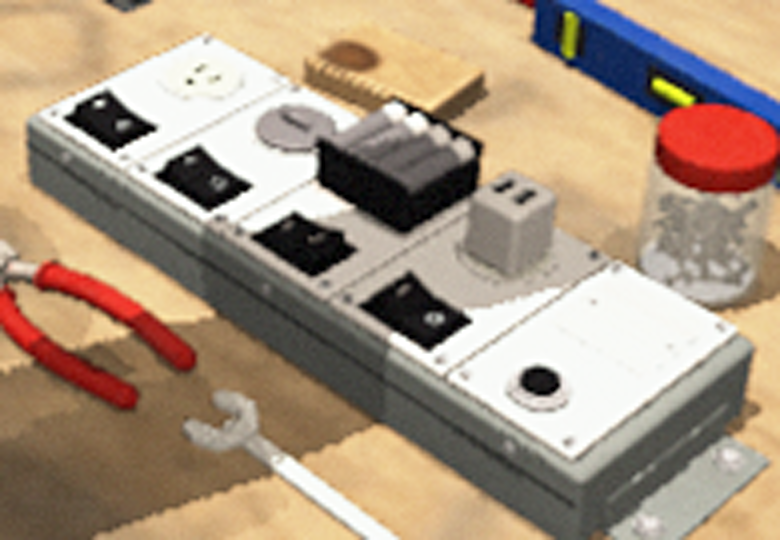

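The scene crop shows the charger rocker at (303,243) with its right half raised again (on), the button home at (540,382), and the other rockers and tools unchanged.

```bash
python3 -c "
from workcell import workorder
print(workorder.hand_in())"
```

```text
the job is handed in; nothing more can be done
None
```

The job is done in the order asked and handed in. With shut fingertips I switched the charger's outlet off, pressed the breaker button home, switched the outlet on again, and withdrew. It took about 13 s.

- **Forces:** the wrist force read between moves was at most about 8 N up, and 0.7 N or less with the arm withdrawn. I did not record it during the moves themselves.
- **Charger outlet:** I checked it by camera after each press. It showed off after the first press and on at the end.
- **Breaker button:** it met the fingertips at its home height and still showed home in the last scene picture.
- **Everything else:** the other three rockers, the charger, the adapter and the tools looked unmoved in the last scene picture.
- **Disagreements:** the cameras differed by 2 to 7 mm on where the switch and button were, with the scene camera furthest off for the rockers. I aimed using the wrist view measured against the fingers, and every contact came at the expected height.

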